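Shut and lock the filter panel of the jeweller's dust unit

TASK

The hinged filter panel on the grey dust unit has been left ajar. Press it fully shut with your fingertips, then set a fingertip in the slot of the round orange quarter-turn fastener and turn it clockwise (seen from above) all the way to its stop, so that the panel is locked. Do not lift the panel any further open, do not lift, knock over or shift anything else, and finish clear of everything.

Things in the scene. Friction and masses are not known exactly. Their poses are not given: they have to be found in the camera images.
- housing: fixed grey dust-filter unit, 260 (x) x 380 (y) x 96 mm high; origin at the centre of its underside, z up, front at -x. The left part of its top (y 70 to 190 mm) is a flat deck 96 mm high with a brass ring and a jar on it; the rest is a filter compartment covered by the aluminium panel, whose hinge line runs along the housing's y at x = 122, z = 90 mm
- panel (a joint): hinge angle of the aluminium panel (244 x 252 x 6 mm, hinged along its far edge): 0 = fully shut (top 96 mm above the bench), larger = front edge raised. Starts ajar at 0.12 to 0.30; a stiff hinge keeps it where it is left, and 1 to 5 N down on its front part shuts it against a firm stop
- press_pad (a point): top centre of a round blue pad, 40 mm across and 2 mm proud of the panel, at its front right: a good place to press. It is 200 mm in front of the hinge line and, with the panel shut, 98 mm above the bench at (-78, -155) mm in the housing's x, y. Its axes are those of the panel: z out of the panel, x towards the hinge
- fastener (a joint): angle of the quarter-turn fastener, growing clockwise seen from above: 0 = unlocked (slot parallel to the hinge), 1.571 = locked, at a firm stop (slot points at the hinge and at the green mark on the front edge). Starts at 0 to 0.25, stays where left, turns with 0.12 N m. If turned while the panel is ajar, its tongue strikes the housing's lip and keeps the panel from shutting
- slot (a point): centre of the slot floor, on the fastener's turning axis: an orange dial 90 mm across, 20 mm high, with a straight slot 30 mm wide, 15 mm deep right across it, open at both ends, floor black. The slot runs along this point's y; z points out of the panel; axes turn with the dial. Panel shut: 101 mm above the bench (orange rims 116 mm), at (-63, -60) mm in the housing's x, y
- brass_ring: loose brass ring, 26 mm across, 8 mm high, lying on the deck; origin at the centre of its underside; leave alone
- jar: loose small jar with a black lid, 36 mm across, 42 mm high, on the deck; origin at the centre of its underside; leave alone
- hammer: loose hammer, 220 mm long, lying on the bench at the left, along its x axis; origin at about the middle of its underside; leave alone
- brush: loose bench brush, 170 mm long, lying on the bench at the near left, along its x axis; origin at about the middle of its underside; leave alone
- steel_block: loose steel bench block, 60 x 60 x 20 mm, at the near right; origin at the centre of its underside; leave alone
- ring_stick: loose upright steel ring stick on a round foot 64 mm across, 150 mm high, at the far left; origin at the centre of its underside; leave alone
- tray: fixed stainless tray, 300 x 200 x 30 mm, on the bench at the right; origin at the centre of its underside
- burnisher: loose burnisher with a blue handle, 165 mm long, 16 mm thick, lying in the tray along its x axis; origin at about the middle of its underside; leave alone

How it is judged:
By the outcome, as a careful person would: the job done as asked, in the order asked, and still so for the second after the job is handed in, with the robot touching nothing.
It also fails if it takes over 45 s, if anything falls off the work surface, if the arm or the gripper's body presses on something with over 40 N, if the wrist force passes 120 N, or if a joint passes its speed limit or range.

ROBOT

A 6-joint arm with a two-finger parallel gripper is mounted at the origin on the work surface. World frame = base frame: x ahead of the robot, y to its left, z up, the work surface at z = 0. Lengths are in m, angles in rad, forces in N, time in s.
With the tool pointing down it reaches from about 0.275 to 0.75 m from the base axis. Payload 10.2 kg.
Tool frame: the origin (TCP) lies at the very end of the fingers, on their centre line; the grasp point (between the pads) lies 19 mm behind it; z points along the fingers, y is the line along which they close (so a half turn about z gives the same grasp; the last joint's range is limited). The gripper opens to 85 mm and grips with 20 to 120 N. Pads are 22 mm wide; open, the fingers measure 114 mm over their backs; the gripper's body (76 mm by 85 mm) begins 54 mm behind the grasp point. The pads swing forward as they close: fully open they stand 13 mm farther back than shut.
Start: joints at [1.056, 0.313, 1.498, -0, 1.331, -0.223], TCP at [0.151, 0.503, 0.231] pointing down, gripper open.
Joint ranges: [-2.94, 2.94], [-0.97, 2.17], [0.19, 2.56], [-1.23, 4.37], [0.02, 3.11], [-2.88, 2.88]. Speed limits (rad/s): [2.39, 2.39, 3.01, 3.14, 3.14, 3.14].

INTERFACE

Orientations are given as a rotation vector (axis times angle).
In Python, from workcell import manip, vision gives the robot as it stands. Calls block until the motion is done:
- manip.reach(position, orientation): joint-space move of the TCP to a pose.
- manip.servo_line(position, orientation=None, vel=0.15, contact_N=None): straight line of the TCP; orientation=None keeps the orientation; vel is the mean speed in m/s. With contact_N (N) it stops when the force on the tool has changed by that much, and returns True; else False.
- manip.set_joints(angles): joint-space move.
- manip.move_gripper(opening, effort=None): opening from 0.0 (shut) to 1.0 (fully open); effort is the grip in N (None keeps the last); returns when the fingers have stopped.
- manip.sleep(seconds).
- manip.ik(position, orientation): joint angles nearest the present ones, or None.
- vision.camera(name): name is "scene" or "top" or "wrist"; returns (picture, depth): 480x640x3 uint8, red, green, blue; 480x640 float32, m along the optical axis (not along the pixel's ray), 0 where there is no reading.
- vision.get_calibration(name): a dict with "intrinsics" (3x3 intrinsics, pixels), "R" (3x3) and "t" (3): a world point X has camera coordinates R X + t. Camera axes: x right, y down, z forward; pixel columns grow to the right and rows downward; lengths in m; the calibration is good to about 2 mm. A picture is of the moment at which its call begins: read the wrist's pose just before it. get_calibration takes no time and is no camera call; for the wrist camera it gives the pose at the moment of the call.
A pose or a line that the arm cannot do raises manip.Unreachable and nothing moves.
- manip.sign_off(): hands the job in; it is judged then, once.
Readings, each from a call of its own:
- manip.current_t(): time.
- manip.current_joint_positions(): joint angles.
- manip.current_joint_velocities(): joint speeds.
- manip.current_joint_efforts(): joint torques, N m.
- manip.current_eef_pos(): TCP position.
- manip.current_orientation(): TCP orientation.
- manip.current_force(): force on the tool from outside, world axes, zero at the start.
- manip.current_ft_torque(): the same for the moment, N m.
- manip.current_gripper_width(): opening from 0.0 (shut) to 1.0 (fully open).
- manip.current_gripper_force(): force on a finger pad.
Only numpy, scipy, OpenCV 4.12 (cv2) and the standard library are available. Lean on these libraries where they do the work, as an engineer would, in place of code of your own. Each camera call takes 0.05 s, during which the arm holds its last target. There are 200 camera calls.

## Working session

There is one attempt and no reset: what is moved stays moved. The work goes in short steps, each a Python script; the robot and the scene stay as the last script left them, time stands still between calls to the robot, and variables do not carry over. Pictures are saved under pics/ and viewed, at most 10 in all, crops included, and the job is handed in when it is done.

```bash
mkdir -p pics; cat > h.py <<'E'
import numpy as np, cv2
from workcell import manip, vision
def cam(n):
    c=vision.get_calibration(n); p,d=vision.camera(n); return p,d,np.array(c["intrinsics"]),np.array(c["R"]),np.array(c["t"]).ravel()
def pts(d,K,R,t):
    v,u=np.mgrid[:480,:640]; r=np.stack([u,v,np.ones_like(u)],-1)@np.linalg.inv(K).T
    return (r*d[...,None]-t)@R
E
python3 - <<'E'
from h import *
for n in("top","scene"):
    p,d,K,R,t=cam(n); cv2.imwrite(f"pics/{n}.png",p[...,::-1]); np.savez(n,p=p,d=d,K=K,R=R,t=t); print(n,-R.T@t,(d>0).mean())
print(manip.current_t())
E
```

```text
top [0.29668305 0.01306561 1.42380499] 0.996103515625
scene [ 1.10031065 -0.62605556  1.22036178] 0.9958626302083333
0.1
```

View pics/top.png

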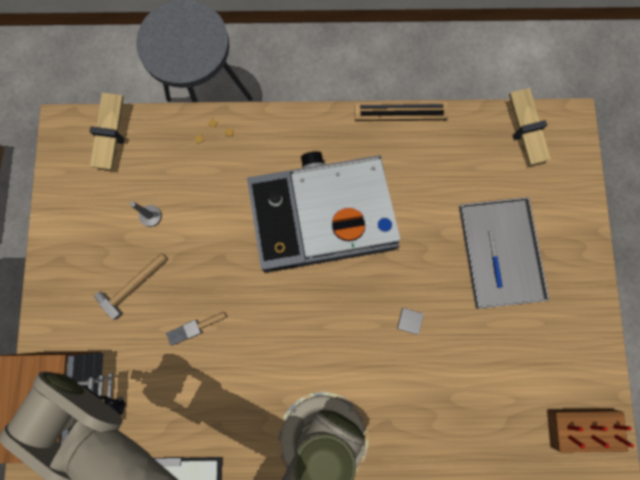

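View pics/scene.png

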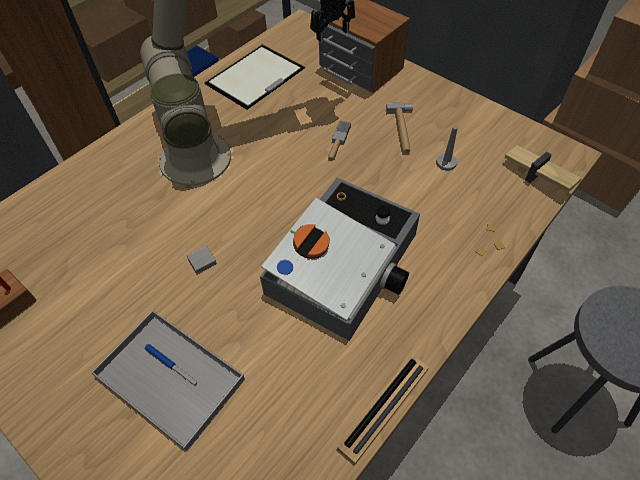

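The top view shows the housing at about (325,213), with the orange dial at (349,224) and the blue pad at (385,225). The slot runs roughly parallel to the hinge. The deck with the ring and jar is on the left. Next I'll get positions from depth.

```bash
python3 - <<'E'
from h import *
for n in("top","scene"):
    z=np.load(n+".npz"); p,d,K,R,t=[z[k] for k in "pdKRt"]; P=pts(d,K,R,t)
    h=cv2.cvtColor(p,cv2.COLOR_RGB2HSV)
    box=(P[...,0]>.35)&(P[...,0]<.85)&(P[...,1]>-.2)&(P[...,1]<.3)&(P[...,2]>.08)&(P[...,2]<.25)
    def big(m):
        k,l,s,c=cv2.connectedComponentsWithStats(m.astype(np.uint8)); i=1+np.argmax(s[1:,4]); return l==i
    pad=big(box&(h[...,0]>100)&(h[...,0]<130)&(h[...,1]>150))
    dial=big(box&(h[...,0]<20)&(h[...,1]>180)&(h[...,2]>120))
    org=box&(h[...,0]<20)&(h[...,1]>180)&(h[...,2]>120)
    pan=big(box&(h[...,1]<40)&(h[...,2]>140))
    pan=cv2.erode(pan.astype(np.uint8),np.ones((3,3)))>0
    Q=P[pan]; 
    for _ in range(4):
        c=np.median(Q,0) if _==0 else Q.mean(0); nv=np.linalg.svd(Q-c)[2][2]; nv*=np.sign(nv[2]); Q=Q[abs((Q-c)@nv)<.004]
    print(n,"panel n",nv.round(4),"tilt",np.arccos(nv[2]).round(3),len(Q),"yaw",np.arctan2(-nv[1],-nv[0]).round(3),c.round(4))
    r=cv2.minAreaRect(np.argwhere(pan)[:,::-1].astype(np.float32)); print(r)
    print("pad",P[pad].mean(0).round(4),pad.sum()); 
    O=P[org]; O=O[abs((O-c)@nv-.020)<.006]; q=O[:,:2].astype(np.float32)
    cc,rad=cv2.minEnclosingCircle(q); print("dial",cc,rad,O.mean(0).round(4))
    B=P[box&(h[...,2]<60)&(np.hypot(P[...,0]-cc[0],P[...,1]-cc[1])<.04)]
    e=np.linalg.svd(B[:,:2]-B[:,:2].mean(0))[2][0]; print("slot",B.mean(0).round(4),np.arctan2(e[1],e[0]).round(3),len(B), ((B-c)@nv).mean())
E
```

```text
top panel n [0.1677 0.0261 0.9855] tilt 0.171 5073 yaw -2.987 [ 0.6263 -0.0571  0.1156]
((344.5294189453125, 206.27078247070312), (82.3368911743164, 91.81769561767578), 80.21759033203125)
pad [ 0.5631 -0.1704  0.1316] 112
dial (0.5625645518302917, -0.07356702536344528) 0.042306046932935715 [ 0.5606 -0.0735  0.1473]
slot [ 0.5672 -0.0724  0.1312] 1.729 207 0.0050186801214855675
scene panel n [0.1698 0.0273 0.9851] tilt 0.173 5681 yaw -2.982 [ 0.6328 -0.065   0.1157]
((327.971923828125, 255.04495239257812), (98.36780548095703, 86.60183715820312), 32.00538635253906)
pad [ 0.5631 -0.169   0.1327] 168
dial (0.5646746754646301, -0.07139428704977036) 0.04385214298963547 [ 0.5658 -0.0729  0.1479]
slot [ 0.5611 -0.0736  0.1333] -1.361 304 0.004851133298309404
```

Panel tilt is about 0.172 and housing yaw about 0.16. The slot is near parallel to the hinge, so the fastener is close to 0. With the panel shut, the pad should be at (0.559,-0.170). I'll press there, then look at the slot from above with the wrist camera.

```bash
cat >> h.py <<'E'
from scipy.spatial.transform import Rotation as Ro
def down(psi): return (Ro.from_euler('z',psi)*Ro.from_matrix(np.diag([1.,-1,-1]))).as_rotvec()
E
python3 - <<'E'
from h import *
print("psi0",Ro.from_rotvec(manip.current_orientation()).as_matrix()[:2,0])
for psi in(.16,.16-np.pi): print(psi,manip.ik([.56,-.075,.12],down(psi)))
o=down(.16)
manip.move_gripper(0.0)
manip.reach([.559,-.170,.22],o)
f0=np.array(manip.current_force()); print(manip.current_t(),manip.current_eef_pos(),f0)
hit=manip.servo_line([.559,-.170,.142],o,vel=.1,contact_N=8); print(hit)
hit=manip.servo_line([.559,-.170,.094],o,vel=.03,contact_N=20)
print(hit,manip.current_eef_pos(),np.array(manip.current_force())-f0,manip.current_t())
manip.sleep(.2)
manip.servo_line([.559,-.170,.2],o)
manip.reach([.50,-.075,.28],o)
p,d,K,R,t=cam("wrist"); cv2.imwrite("pics/w1.png",p[...,::-1]); np.savez("w1",p=p,d=d,K=K,R=R,t=t); print(manip.current_t(),-R.T@t)
E
```

```text
psi0 [-0.95772945  0.28767035]
0.16 [-0.34045906  0.50671232  1.51917657  0.          1.11570376  1.07033726]
-2.981592653589793 [-3.40459063e-01  5.06712320e-01  1.51917657e+00 -4.44089210e-16
  1.11570376e+00 -2.07125539e+00]
3.6417 [ 0.55916481 -0.16930985  0.22005081] [ 0.25213265  0.81663974 -0.59563459]
False
True [ 0.55892743 -0.16999948  0.09803196] [-1.45434873  0.74365395  6.49167835] 5.925
7.6167 [ 0.56478228 -0.06410491  0.42110731]
```

View pics/w1.png

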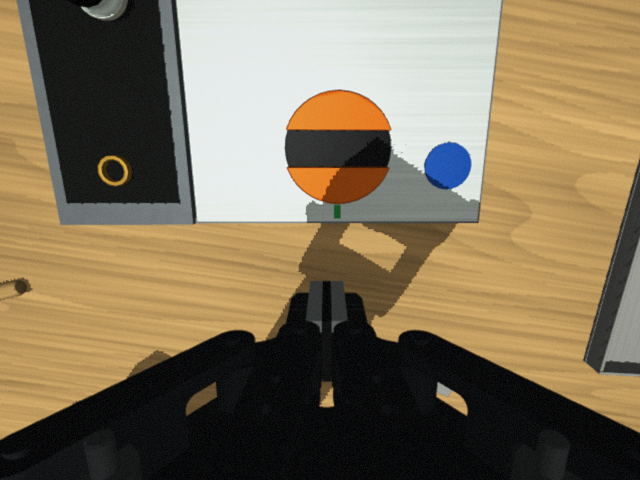

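The wrist view shows the dial at about (338,148) with its slot horizontal in the image, the pad at (448,165) and the green mark at (337,211). The tip stopped at z=0.098, which is the shut height. I'll measure the slot and check the tilt.

```bash
cat > m.py <<'E'
from h import *
def meas(f):
    z=np.load(f+".npz"); p,d,K,R,t=[z[k] for k in "pdKRt"]; P=pts(d,K,R,t); h=cv2.cvtColor(p,cv2.COLOR_RGB2HSV)
    box=(P[...,2]>.085)&(P[...,2]<.13)&(P[...,0]>.4)
    O=P[box&(h[...,0]<20)&(h[...,1]>180)&(P[...,2]>.108)&(abs(P[...,1]+.075)<.06)]
    cc,r=cv2.minEnclosingCircle(O[:,:2].astype(np.float32))
    near=np.hypot(P[...,0]-cc[0],P[...,1]-cc[1])
    B=P[box&(near<.040)&(P[...,2]<.108)]
    e=np.linalg.svd(B[:,:2]-B[:,:2].mean(0))[2][0]
    S=P[box&(h[...,1]<40)&(h[...,2]>140)&(near>.055)&(near<.11)&(P[...,1]<cc[1]+.06)]; c=S.mean(0); nv=np.linalg.svd(S-c)[2][2]; nv*=np.sign(nv[2])
    pad=P[box&(h[...,0]>100)&(h[...,0]<130)&(h[...,1]>150)].mean(0)
    print("dial",cc,r,"rim z",O[:,2].mean(),"floor",B.mean(0),"slot ang",np.arctan2(e[1],e[0])%np.pi,"n",nv,"panel z",c[2],"pad",pad)
    v=np.array(cc)-pad[:2]; print("yaw from pad-dial",np.arctan2(v[1],v[0])-np.arctan2(95,15))
E
python3 -c "
from m import *
meas('w1')"
```

```text
dial (0.5561684370040894, -0.0749167874455452) 0.04440481588244438 rim z 0.1152840039788859 floor [ 0.55645328 -0.07474474  0.10040974] slot ang 1.729774991319387 n [-1.11025159e-03  4.44526847e-04  9.99999285e-01] panel z 0.09532416002626579 pad [ 0.55730662 -0.16964623  0.09743287]
yaw from pad-dial 0.16861644352902605
```

The panel is shut, with tilt about 0. The dial centre is at (0.557,-0.075) and the slot angle is 1.730. I'll insert the partly opened fingers along the slot, taking the wrist solution that leaves turning range.

```bash
python3 - <<'E'
from h import *
o=down(.159-np.pi); C=[.557,-.075]
manip.reach(C+[.19],o); manip.move_gripper(0.4)
print(manip.current_t(),manip.current_joint_positions(),manip.current_gripper_width())
manip.servo_line(C+[.135],o,vel=.1)
manip.sleep(.2); f0=np.array(manip.current_force()); m0=np.array(manip.current_ft_torque())
hit=manip.servo_line(C+[.095],o,vel=.025,contact_N=5)
p=manip.current_eef_pos(); print(hit,p,np.array(manip.current_force())-f0)
if hit and p[2]<.106:
    manip.servo_line(C+[p[2]+.003],o,vel=.03)
    q=np.array(manip.current_joint_positions()); q0=q[5]; 
    for i in range(1,25):
        q[5]=q0+.08*i; manip.set_joints(q)
        m=np.array(manip.current_ft_torque())-m0; f=np.array(manip.current_force())-f0
        print(round(.08*i,2),round(manip.current_joint_positions()[5]-q0,3),m.round(2),f.round(1),round(manip.current_t(),2))
        if abs(m[2])>.9 or np.linalg.norm(f)>25 or manip.current_t()>28: break
E
```

```text
10.6583 [-3.42302718e-01  4.27384455e-01  1.44524296e+00 -1.59767267e-05
  1.26892253e+00 -2.07201522e+00] 0.3989237249846378
True [ 0.55699904 -0.07499763  0.10014116] [-1.08292645  0.46728526  6.29237221]
0.08 0.078 [-0.05 -0.02 -0.02] [-0.4  0.3 -0.4] 13.34
0.16 0.157 [ 0.01 -0.18 -0.01] [ 1.7 -0.1  0.1] 13.59
0.24 0.236 [-0.13 -0.76  0.2 ] [ 4.9 -1.2 -1.4] 13.84
0.32 0.317 [-0.14 -0.83  0.2 ] [ 4.8 -0.6 -2. ] 14.09
0.4 0.398 [-0.16 -0.84  0.11] [ 5.3  0.3 -2.4] 14.34
0.48 0.478 [-0.09 -0.84  0.13] [ 4.9  0.2 -1.8] 14.59
0.56 0.558 [-0.13 -0.88  0.19] [ 5.4 -0.4 -1.7] 14.84
0.64 0.638 [-0.17 -0.88  0.18] [ 5.5 -0.4 -1.6] 15.09
0.72 0.718 [-0.21 -0.99  0.14] [ 6.4 -0.5 -2. ] 15.34
0.8 0.798 [-0.24 -0.98  0.13] [ 4.9 -1.9 -1.9] 15.59
0.88 0.878 [-0.22 -0.98  0.11] [ 5.4 -1.2 -1.4] 15.84
0.96 0.958 [-0.2  -0.98  0.11] [ 6.8 -0.9 -2.9] 16.09
1.04 1.038 [-0.25 -1.01  0.14] [ 6.  -0.7 -2.3] 16.34
1.12 1.118 [-0.21 -0.99  0.12] [ 6.1 -0.4 -2.6] 16.59
1.2 1.198 [-0.28 -1.04  0.13] [ 6.  -1.1 -2.8] 16.84
1.28 1.278 [-0.32 -0.9   0.06] [ 5.5 -1.5 -1.3] 17.09
1.36 1.358 [-0.35 -0.87  0.06] [ 6.1 -2.2 -1.8] 17.34
1.44 1.438 [-0.41 -0.74  0.07] [ 4.4 -1.7 -1.4] 17.59
1.52 1.518 [-0.46 -0.66  0.1 ] [ 4.2 -1.5 -1.5] 17.84
1.6 1.599 [-0.5  -0.63  0.03] [ 4.3 -2.4 -0.9] 18.09
1.68 1.679 [-0.52 -0.59  0.11] [ 3.4 -2.2 -1.2] 18.34
1.76 1.759 [-0.62 -0.49  0.05] [ 2.8 -3.2 -1.3] 18.59
1.84 1.835 [-0.68 -0.54  2.31] [ 2.8 -3.6 -1.6] 18.84
```

Torque jumped to 2.3 N m at about 1.83 rad, which is the stop plus slack. I'll back off within the slack, lift out and check.

```bash
python3 - <<'E'
from m import *
q=np.array(manip.current_joint_positions()); q[5]-=.15; manip.set_joints(q)
p=list(manip.current_eef_pos()); print(manip.current_ft_torque(),p)
manip.servo_line(p[:2]+[.2],vel=.1)
manip.reach([.50,-.075,.28],down(.16-np.pi/2-np.pi/2))
p,d,K,R,t=cam("wrist"); cv2.imwrite("pics/w2.png",p[...,::-1]); np.savez("w2",p=p,d=d,K=K,R=R,t=t); print(manip.current_t())
p,d,K,R,t=cam("top"); cv2.imwrite("pics/top2.png",p[...,::-1])
meas("w2")
E
```

```text
[0.03866531 0.00111552 0.00830311] [np.float64(0.5564254801940652), np.float64(-0.07483398069177137), np.float64(0.10305595376065144)]
21.8083
dial (0.5553935766220093, -0.07454115152359009) 0.04470882937312126 rim z 0.11512602429459111 floor [ 0.55431028 -0.07503857  0.10035753] slot ang 0.16271348517857784 n [-9.98306913e-04  5.42566257e-04  9.99999355e-01] panel z 0.09518767007328635 pad [ 0.55602584 -0.16951383  0.09731983]
yaw from pad-dial 0.16325910115276177
```

View pics/w2.png

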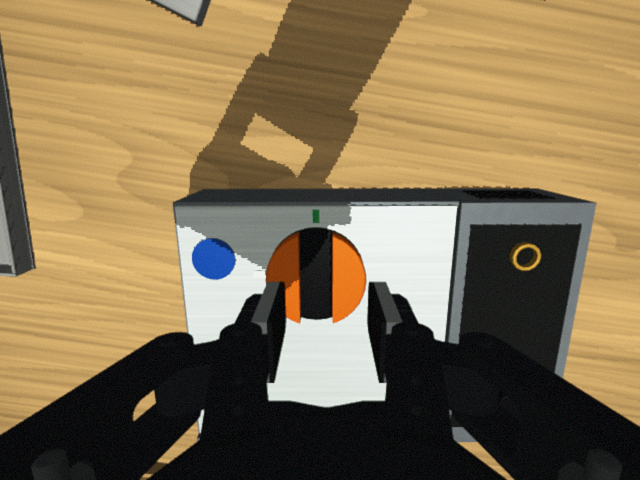

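View pics/top2.png

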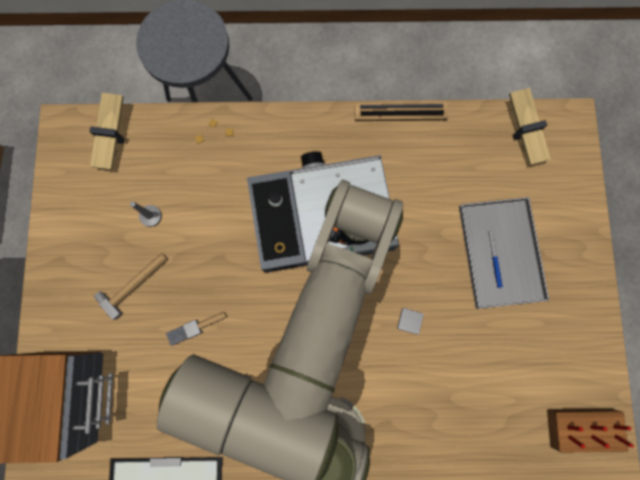

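The wrist view shows the slot (316,275) in line with the green mark (316,215), at an angle of 0.163, which matches the housing yaw. The panel is flat at z=0.095. In the top view everything else is where it was, and the gripper is clear at z=0.28.

```bash
python3 -c "
from h import *
manip.sleep(.3); print(manip.current_joint_velocities(), manip.current_force()); print(manip.sign_off())"
```

```text
[ 1.43571671e-03 -1.84185031e-03 -8.29367725e-04  1.34012340e-03
 -5.34935548e-04  2.87733158e-06] [0.2456446  0.17609495 0.32412975]
the job is handed in; nothing more can be done
None
```

The panel is pressed fully shut and the fastener turned clockwise to its stop, so it is locked; nothing else visibly moved, the arm finished clear, and I handed the job in at about 22 s.

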